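# Slide a control unit into its test dock and lock it

## Robot

A 6-joint arm with a two-finger parallel gripper is mounted at the origin on the work surface. World frame = base frame: x ahead of the robot, y to its left, z up, the work surface at z = 0. Lengths are in mm, angles in rad, forces in N, time in s.
With the tool pointing down it reaches from about 300 to 775 mm from the base axis. Payload 14.6 kg.
Tool frame: the origin (TCP) lies at the very end of the fingers, on their centre line; the grasp point (between the pads) lies 19 mm behind it; z points along the fingers, y is the line along which they close (so a half turn about z gives the same grasp; the last joint's range is limited). The gripper opens to 94 mm and grips with 3 to 60 N. Pads are 16 mm wide; open, the fingers measure 119 mm over their backs; the gripper's body (75 mm by 177 mm) begins 78 mm behind the grasp point.
Start: joints at [1.272, 0.3, 1.521, -0, 1.321, -0.067], TCP at [126.349, 535.28, 205.446] pointing down, gripper open.
Joint ranges: [-3.03, 3.03], [-0.79, 2.21], [0.23, 2.52], [-1.04, 4.18], [0, 3.07], [-2.55, 2.55]. Speed limits (rad/s): [2.22, 2.22, 2.57, 3.14, 3.14, 3.14].

## Interface

Orientations are given as [roll, pitch, yaw] about the fixed x, y, z axes, in that order (R = Rz(yaw) Ry(pitch) Rx(roll)).
In Python, from cell import manip gives the robot as it stands.
- The arm moves only by the tool servo_tool, never from a script. Its argument "motion" is a list that holds one entry, the list of rows, each a list of 7 numbers: the shift along the world's x, y, z as a fraction of full scale, then the turn, a rotation vector about the world's x, y, z as a fraction of full scale, then the closure, from 0 (fully open) to 1 (shut). In form: [[[x, y, z, rx, ry, rz, gripper], ...]]. A call has 1 to 10 rows; each row is the pose to reach, as a shift and turn from the pose commanded when the call began, turning the shorter way round; what a row does not reach only later rows make up. Full scale, the value 1, is 0.5 m for a shift and pi rad for a turn. A row lasts 1/10 s, in which the tool goes at most 50 mm and 8.59 degrees, less where a joint would pass 70% of its speed; a pose out of reach is approached as far as the arm can. A call with a number of a shift or a turn outside -1 to 1 is refused whole. A call with a gripper value outside its range is refused whole. The fingers move at their own pace and stop on an object; "newtons" is the grip in N (left out, the last holds). Time passes only in rows, so rows that repeat a pose let the fingers close. It gives the time, the measured TCP pose, the force, the opening and the grip force at its end, in the units of the state.
- manip.read_state(): the state, without advancing time (a new reading comes with each control period).
- manip.camera(name): name is "scene" or "top" or "wrist"; returns a dict with "frame" (480x640x3 uint8, red, green, blue), "range_z" (480x640 float32, mm along the optical axis (not along the pixel's ray), 0 where there is no reading), "vfov" (degrees; the focal length in pixels is half the picture's height over the tangent of half this angle, whatever the lens; pixels are square), "cx", "cy" (the principal point, pixels), "cam_to_world" (4x4, takes a point from camera to world coordinates). Camera axes: x right, y down, z forward; pixel columns grow to the right and rows downward; lengths in mm; the calibration is good to about 2 mm. A picture is of the moment at which its call begins.
- manip.sign_off(): hands the job in; it is judged then, once.
The state is a dict: "clock": time; "joints": joint angles; "qd": joint speeds; "effort": joint torques, N m; "eef_pos": TCP position; "eef_rot": TCP orientation; "wrist_force": force on the tool from outside, world axes, zero at the start; "moment": the same for the moment, N m; "finger_gap": finger opening in mm; "finger_force": force on a finger pad.
Only numpy, scipy, OpenCV 4.12 (cv2) and the standard library are available. Lean on these libraries where they do the work, as an engineer would, in place of code of your own. Each camera call takes 0.05 s, during which the arm holds its last target. There are 200 camera calls.

## Task

Slide the open control unit along the mat until its long side lies square against the fence, then slide it along the fence until its connector is fully home in the dock of the tester, and push the locking bar round until it is shut across the back of the unit. Do it all with gentle pushes of the fingers, gripping nothing: keep the unit flat on the mat, keep off its circuit board, and leave the other things where they are.

Things in the scene. Friction and masses are not known exactly. Their poses are not given: they have to be found in the camera images.
- unit: open electronic control unit: dark ribbed tub with bare aluminium rim, upright sides, loose, about 0.5 kg; 100 mm along its x, 120 mm along its y, 32 mm high. Origin under the tub's centre, on the rubber mat whose top is at z = 0.003. It starts 30 to 55 mm short of the fence, turned up to 0.3 rad, its +y end with the connector towards the tester
- header (a point): centre of the tip of the unit's black connector header, which stands 20 mm out of the tub's +y end: 70 mm wide (66 mm at the tip), from 6 to 26 mm above the mat. In the unit's frame (0, 80, 16) mm
- board: green circuit board sunk in the tub, 90 x 110 mm, upper side 30 mm above the mat, 2 mm below the rim, its tallest parts 34 mm above the mat. Fixed in the unit; origin under its centre. Not to be touched
- dock: fixed docking fixture: fence, tester box and locking bar. Origin: the point of the mat where the unit's origin lies when the unit is home, its axes then also those of the unit: x towards the fence, y towards the tester. The grey tester box fills x -68 to +70, y 62 to 178 mm, 56 mm high; the seated tub stands 2 mm off it
- fence (a point): middle of the top front edge of the aluminium fence, dock frame (50, -114, 18) mm. The fence is a bar along the dock's y, 352 mm long (y -290 to +62), 20 mm thick, 18 mm high; its flat face at dock x = +50 looks to -x
- dock_mouth (a point): centre of the mouth of the tester's connector receptacle, dock frame (0, 62, 16) mm, opening to -y: 74 mm wide, flared to 88 mm at the mouth, 18 mm deep, roof 31 mm above the mat. The unit is home when its header's tip meets the back wall, 18 mm in
- bar_pivot (a point): vertical hinge axis of the steel locking bar on top of the fence, at dock (60, -69) mm, 26 mm above the mat (the bar's mid height). A clamp screw head stands 3 mm over the bar here
- bar_tip (a point): on the bar's centre line 58 mm from the hinge axis, 26 mm above the mat: centre of its rounded end (radius 7 mm). The bar is 14 mm wide, from 21 to 31 mm above the mat, so a fingertip at its height clears the 18 mm fence
- bar (a joint): locking bar, rad: 0 when it points along the fence to the dock's -y, growing clockwise seen from above; 1.571 (its stop) is shut: it points to the dock's -x across the unit's rear end (the one without connector), 2 mm behind it when the unit is home. It starts open, -0.6 to -0.1, pointing out behind the fence; it takes about 1 N at the tip to turn and stays where it is left
- screwdriver: small screwdriver, 160 mm long, lying beyond the fence; leave it alone
- pliers: pliers with red grips, 145 mm long, 14 mm high, lying left of the tester; leave them alone
- dish: round steel dish of screws, 66 mm across, 18 mm high, origin under its centre, standing on the robot's side of the dock; leave it alone
- relay: automotive relay standing with its blades up, 28 x 28 mm, 26 mm high (37 mm with blades), origin under its centre, beyond the right end of the fence; leave it alone
- bottle: white bottle, 52 mm across, 130 mm high, at the far left of the mat; leave it alone
- cover: aluminium cover of the unit, 100 x 120 mm, 7 mm high, lying at the right of the mat; leave it alone
- brush: brush with a wooden handle, 150 mm long, lying on the robot's side at the left; leave it alone
Not all that is in view belongs to the job. Leave any blue look-alike of the unit alone.

How it is judged (in metres and radians):
On the way, in this order (a step that is already met when the one before it is completed fails the run):
1. the unit lies square against the fence, its connector still outside the dock (x of unit in the frame of dock above -0.004 m and angle between the y axis of unit and the y axis of dock, either way round below 0.035 rad and y of unit in the frame of dock below -0.02 m), for 0.2 s.
2. the unit is fully home in the dock (x of unit in the frame of dock between -0.004 and 0.004 m and y of unit in the frame of dock between -0.003 and 0.003 m and angle between the y axis of unit and the y axis of dock, either way round below 0.035 rad), for 0.2 s.
3. the locking bar is shut behind the unit (all of step 2 and value of joint bar above 1.5 rad), for 0.2 s.
At the end, for the whole second after the job is handed in: The unit lies flat and still on the mat, within 4 mm of the fence and 2 degrees of square, its connector within 3 mm of the bottom of the dock, and the locking bar is shut behind it (within 4 degrees of its stop) (all of step 3 and height (world z) of unit below 0.006 m and angle between unit's own z axis and vertical below 0.03 rad and linear speed of unit below 0.01 m/s and velocity of joint bar between -0.05 and 0.05 rad/s); the robot touches nothing.
It fails at once if the unit is lifted more than 6 mm or tipped (height (world z) of unit above 0.009 m or angle between unit's own z axis and vertical above 0.1 rad).
It fails at once if the circuit board is touched (contact force between any of the fingers, the arm and board above 0.5 N).
It fails at once if the unit or the locking bar is gripped or forced (over 35 N) (contact force between the fingers and bar above 35 N or contact force between the fingers and unit above 35 N).
It fails at once if another thing on the mat is moved more than 15 mm or picked up (distance of any of screwdriver, pliers, dish, relay, bottle, cover, brush from where it was at the start of the episode above 0.015 m).
It also fails if it takes over 61 s, if anything falls off the work surface, if the arm or the gripper's body presses on something with over 40 N, if the wrist force passes 120 N, or if a joint passes its speed limit or range.

## Working session

There is one attempt and no reset: what is moved stays moved. The work goes in short steps, Python scripts to look and compute and a tool call to move; the robot and the scene stay as the last step left them, time stands still between calls to the robot, and variables do not carry over. Pictures are saved under pics/ and viewed, at most 10 in all, crops included, and the job is handed in when it is done.

Besides the shell and the picture viewer there is one more tool, called after "Call:" as name(argument=value, ...) on one line, values as JSON. servo_tool: Moves the arm, as the interface text tells. Its arguments: {"type":"object","properties":{"motion":{"type":"array"},"newtons":{"type":"number"}},"required":["motion"]}

```bash
mkdir -p pics; cat > h.py <<'E'
import numpy as np, cv2
from cell import manip
def grab(n):
    c=manip.camera(n); np.savez('%s.npz'%n,**{k:np.asarray(v) for k,v in c.items()}); return c
def load(n): return dict(np.load('%s.npz'%n))
def pts(c):
    f=240/np.tan(np.radians(float(c['vfov']))/2); z=c['range_z'].astype(float)
    v,u=np.mgrid[:480,:640]; P=np.stack([(u-c['cx'])*z/f,(v-c['cy'])*z/f,z,np.ones_like(z)],-1)
    return (P@np.asarray(c['cam_to_world']).T)[...,:3]
E
python3 - <<'E'
from h import *
for n in('top','scene'):
    c=grab(n); cv2.imwrite(f'pics/{n}1.png',c['frame'][...,::-1]); print(n,c['cam_to_world'],c['vfov'],c['cx'],c['cy'])
print(manip.read_state())
E
```

```text
top [[ 1.84472965e-02 -9.83348218e-01  1.80792643e-01  3.58014923e+02]
 [-9.99818403e-01 -1.90076595e-02 -1.36732082e-03 -2.68911734e+01]
 [ 4.78099750e-03 -1.80734589e-01 -9.83520285e-01  1.14746241e+03]
 [ 0.00000000e+00  0.00000000e+00  0.00000000e+00  1.00000000e+00]] 54.37715255247023 318.3975415168597 245.03308104456923
scene [[ 7.77974339e-01  4.04192184e-01 -4.81024539e-01  1.19370439e+03]
 [ 6.28030577e-01 -5.22524635e-01  5.76667668e-01 -7.81712422e+02]
 [-1.82626072e-02 -7.50730766e-01 -6.60355808e-01  8.84100568e+02]
 [ 0.00000000e+00  0.00000000e+00  0.00000000e+00  1.00000000e+00]] 43.59768904939605 323.63199973469824 245.59648514749
{'clock': 0.1, 'joints': array([ 1.27240292e+00,  3.00415534e-01,  1.52153753e+00, -1.62630049e-05,
        1.32069291e+00, -6.65486245e-02]), 'qd': array([-0.00031565, -0.00127725, -0.00126518, -0.00089786,  0.00032387,
       -0.00031825]), 'effort': array([ 3.60776845e-03, -5.32643402e+01, -3.53289235e+01,  7.10548251e-02,
        2.33801227e-02, -1.57870609e-04]), 'eef_pos': array([126.28344949, 535.05700188, 204.93523238]), 'eef_rot': array([-3.14054062e+00, -5.43272327e-05,  2.90975188e+00]), 'wrist_force': array([-0.32829432, -0.03115583,  0.5778839 ]), 'moment': array([-0.03882466, -0.02305643,  0.00361695]), 'finger_force': 0.0, 'finger_gap': 94.14810761744627}
```

View pics/top1.png

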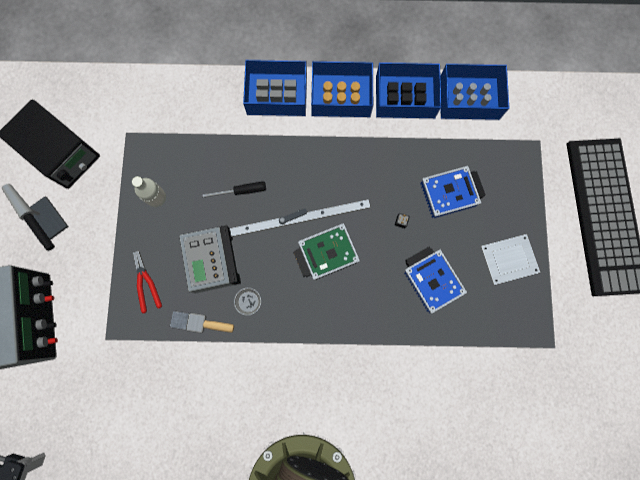

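View pics/scene1.png

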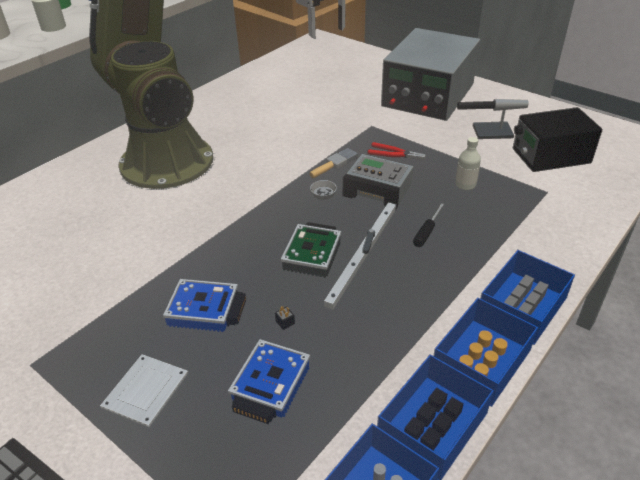

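The top view shows three candidates for the unit: green at (328,250), blue at (452,190) and blue at (436,280). The green one is the target, because its connector faces the tester at (208,258) and the blue ones are look-alikes. The fence runs from (232,230) to (370,204), with the bar at about (293,215). Next I'll take a close crop and measure.

```bash
python3 - <<'E'
from h import *
c=load('top'); P=pts(c)
cv2.imwrite('pics/crop1.png',cv2.resize(c['frame'][170:320,170:400,::-1],None,fx=3.4,fy=3.4,interpolation=cv2.INTER_CUBIC))
def rect(m,name):
    n,l,st,ce=cv2.connectedComponentsWithStats(m.astype(np.uint8))
    for i in range(1,n):
        if st[i,4]>60:
            q=P[l==i]; r=cv2.minAreaRect(q[:,:2].astype(np.float32)); print(name,ce[i].round(),st[i,4],'c',np.round(r[0],1),'s',np.round(r[1],1),'a',round(r[2],2),'z',np.round(np.median(q[:,2]),1))
z=P[...,2]; roi=np.zeros(z.shape,bool); roi[135:340,125:545]=1
rect(roi&(z>51)&(z<70),'hi'); rect(roi&(z>29)&(z<44),'unit'); rect(roi&(z>14)&(z<26),'fence'); rect(roi&(z>7),'all')
E
```

```text
hi [154. 196.] 81 c [672.4 372.2] s [22.8 51.3] a 54.3 z 60.6
hi [208. 259.] 2866 c [522.1 232.5] s [139.1 117.4] a 13.46 z 59.4
unit [452. 191.] 1938 c [ 708.5 -363.3] s [101.4 139.5] a 17.19 z 33.6
unit [292. 216.] 174 c [633.6  36. ] s [16.3 72.6] a 21.92 z 33.6
unit [403. 220.] 85 c [ 630.6 -233.5] s [27.  26.9] a 74.42 z 30.7
unit [327. 252.] 2047 c [544. -44.] s [100.5 139.9] a 23.4 z 33.5
unit [435. 280.] 2168 c [ 488.5 -305.3] s [139.3 101.6] a 30.83 z 33.7
fence [238. 191.] 219 c [700.1 185.7] s [ 23.9 157.4] a 9.25 z 21.1
fence [300. 218.] 1067 c [632.3  18.8] s [ 25.1 353.9] a 14.09 z 20.5
fence [145. 280.] 286 c [467.5 394.9] s [150.3  39.2] a 29.4 z 16.1
fence [246. 301.] 164 c [424.7 139.8] s [64.1 62.9] a 72.97 z 19.4
fence [142. 302.] 86 c [418.5 394.7] s [54.5 11.9] a 16.31 z 16.2
fence [197. 323.] 786 c [369.6 245.6] s [150.7  41.6] a 83.06 z 21.0
all [453. 191.] 2251 c [ 585.8 -204.6] s [136.6 561.4] a 38.37 z 33.2
all [149. 192.] 681 c [515.5 193.4] s [539.1  52.2] a 48.9 z 86.7
all [243. 189.] 401 c [569.8  68. ] s [442.4 140.4] a 41.75 z 24.3
all [237. 247.] 4441 c [492.1  54.6] s [295.9 481.5] a 11.86 z 57.7
all [402. 221.] 157 c [ 496.3 -142.1] s [ 34.2 358.3] a 55.63 z 29.3
all [326. 253.] 2329 c [493.  -63.9] s [234.6 152.6] a 17.7 z 33.1
all [510. 260.] 1877 c [ 482.7 -289. ] s [107.3 570.5] a 14.8 z 10.8
all [433. 279.] 2443 c [ 423.4 -202.9] s [145.  368.1] a 31.73 z 33.4
all [144. 284.] 647 c [392.2 223. ] s [487.3 130. ] a 67.26 z 14.6
all [247. 301.] 371 c [386.5  78.7] s [208.5  66.2] a 57.27 z 13.0
all [197. 323.] 840 c [357.9 148.1] s [347.1  44.2] a 82.79 z 21.0
```

View pics/crop1.png

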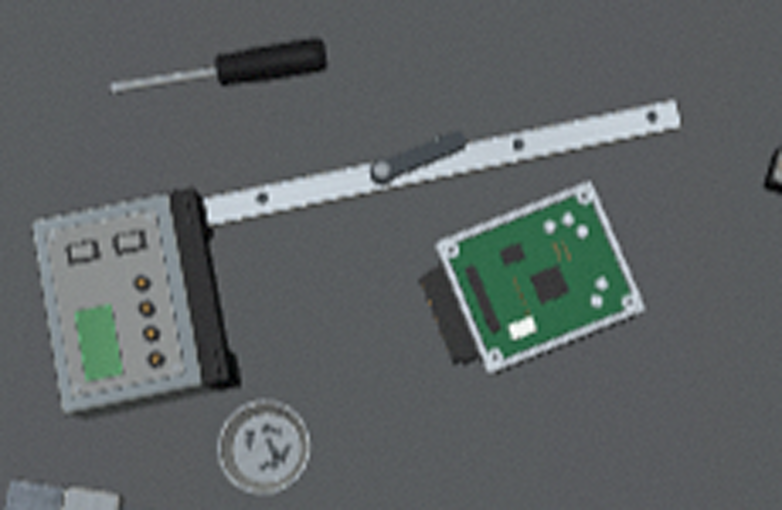

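The crop confirms the target: the green-board unit in its aluminium rim, with the header facing the tester. The bar pivot is at crop (380,172) and the bar's tip at (463,138), so it lies open behind the fence. I'll refine the dock frame, then move.

```bash
cat >> h.py <<'E'
def edges(q,phi,lo=2,hi=98):
    ex=np.array([np.cos(phi),np.sin(phi)]); ey=np.array([-ex[1],ex[0]])
    return np.percentile(q@ex,[lo,hi]),np.percentile(q@ey,[lo,hi])
def raypts(c,mask,z):   # pixels of mask on plane z
    f=240/np.tan(np.radians(float(c['vfov']))/2); T=np.asarray(c['cam_to_world']); v,u=np.nonzero(mask)
    d=np.stack([(u-c['cx'])/f,(v-c['cy'])/f,np.ones(len(u))],-1)@T[:3,:3].T
    return (T[:3,3]+d*((z-T[2,3])/d[:,2])[:,None])[:,:2]
E
python3 - <<'E'
from h import *
c=load('top'); P=pts(c); z=P[...,2]; rgb=c['frame'].astype(int); br=rgb.min(-1)
roi=np.zeros(z.shape,bool); roi[195:240,225:375]=1
m=roi&(br>140); q=raypts(c,m,21); n=len(q)
r=cv2.minAreaRect(q.astype(np.float32)); print('fence bright',r,n)
v=np.linalg.svd(q-q.mean(0),full_matrices=False)[2][0]; v*=np.sign(v[1]); phi=np.arctan2(-v[0],v[1]); print('phi',phi, edges(q,phi,1,99),edges(q,phi,0,100))
m=np.zeros(z.shape,np.uint8); m[215:285,290:362]=(br>130)[215:285,290:362]
u=raypts(c,m,35); r=cv2.minAreaRect(u.astype(np.float32)); print('unit rim',r)
m=np.zeros(z.shape,bool); m[215:300,172:245]=((z>54)&(z<66))[215:300,172:245]; t=raypts(c,m,59); print('tester',cv2.minAreaRect(t.astype(np.float32)))
E
```

```text
fence bright ((600.6558837890625, 10.238906860351562), (90.33444213867188, 350.8463134765625), 13.28711986541748) 1164
phi 0.19366291257383214 (array([559.02425608, 640.58878438]), array([-275.79825071,   67.5944124 ])) (array([550.41592785, 643.10547058]), array([-279.54557315,   71.2435008 ]))
unit rim ((574.380859375, -41.78877258300781), (155.80397033691406, 120.75231170654297), 23.41349983215332)
tester ((521.4290161132812, 231.3218536376953), (138.62747192382812, 116.3768081665039), 13.608162879943848)
```

Call:
servo_tool(motion=[[[0.1, -0.2, 0, 0, 0, 0.151, 0.35], [0.2, -0.4, 0, 0, 0, 0.151, 0.35], [0.4, -0.75, 0, 0, 0, 0.151, 0.35], [0.6, -1, 0, 0, 0, 0.151, 0.35], [0.6, -1, 0, 0, 0, 0.151, 0.35], [0.6, -1, 0, 0, 0, 0.151, 0.35], [0.6, -1, 0, 0, 0, 0.151, 0.35], [0.6, -1, 0, 0, 0, 0.151, 0.35], [0.6, -1, 0, 0, 0, 0.151, 0.35], [0.6, -1, 0, 0, 0, 0.151, 0.35]]])

```text
clock: 1.1
eef_pos: [379.4, 108.8, 205.6]
eef_rot: [3.142, 0.0, -2.899]
wrist_force: [0.8, 2.0, -0.2]
finger_gap: 60.8
finger_force: 0.0
```

```bash
python3 - <<'E'
from h import *
c=load('top'); P=pts(c); z=P[...,2]; br=c['frame'].astype(int).min(-1)
n,l,st,ce=cv2.connectedComponentsWithStats((br>125).astype(np.uint8))
for i in range(1,n):
    if st[i,4]>150 and 220<ce[i,0]<380 and 190<ce[i,1]<300:
        for zz in (21,35):
            r=cv2.minAreaRect(raypts(c,l==i,zz).astype(np.float32)); print(ce[i].round(),st[i,4],zz,np.round(r[0],1),np.round(r[1],1),round(r[2],2))
n,l,st,ce=cv2.connectedComponentsWithStats(((z>14)&(z<26)).astype(np.uint8)); i=l[222,270] or l[210,345]
q=raypts(c,l==i,21); 
for lo,hi in((0,46),(50,100)): # front/back boundary fit
    pass
f=lambda a:np.polyfit(a[:,1],a[:,0],1)
ys=np.arange(-130,165,4); F=[];B=[]
for y in ys:
    s=q[abs(q[:,1]-y)<3]
    if len(s)>5: F.append((s[:,0].min(),y));B.append((s[:,0].max(),y))
F=np.array(F);B=np.array(B)
for A in(F,B):
    k=f(A); e=A[:,0]-np.polyval(k,A[:,1]); g=abs(e)<2.5; k=f(A[g]); print('line x=%.4f y+%.1f'%tuple(k),'phi',np.arctan(-k[0]),g.mean())
E
```

```text
[311. 264.] 168597 21 [636.6 -37.4] [1210.7 1700.7] 0.98
[311. 264.] 168597 35 [633.1 -37.3] [1195.6 1679.6] 0.98
[331. 211.] 619 21 [649.8 -47.7] [ 21.3 215.4] 13.28
[331. 211.] 619 35 [646.2 -47.5] [ 21.1 212.7] 13.28
[255. 227.] 416 21 [609.  125.3] [ 21.2 130.6] 13.31
[255. 227.] 416 35 [605.8 123.5] [ 21. 129.] 13.31
[329. 251.] 394 21 [551.3 -52.9] [102.  122.7] 23.34
[329. 251.] 394 35 [548.9 -52.5] [100.7 121.2] 23.34
line x=-0.2352 y+626.4 phi 0.23103549641965185 1.0
line x=-0.2377 y+646.3 phi 0.23333402108314047 0.7571428571428571
```

Call:
servo_tool(motion=[[[0.1, -0.31, 0, 0, 0, 0, 0.35], [0.1, -0.31, 0, 0, 0, 0, 0.35], [0.1, -0.31, 0, 0, 0, 0, 0.35], [0.1, -0.31, 0, 0, 0, 0, 0.35], [0.1, -0.31, -0.2, 0, 0, 0, 0.35], [0.1, -0.31, -0.3, 0, 0, 0, 0.35], [0.1, -0.31, -0.3, 0, 0, 0, 0.35], [0.1, -0.31, -0.3, 0, 0, 0, 0.35]]])

```text
clock: 1.9
eef_pos: [425.3, -43.2, 50.7]
eef_rot: [3.137, -0.009, -2.899]
wrist_force: [0.1, 0.2, 0.9]
finger_gap: 61.3
finger_force: 0.0
```

Call:
servo_tool(motion=[[[0.08, -0.058, 0, 0, 0, -0.0035, 0.35], [0.08, -0.058, -0.03, 0, 0, -0.0035, 0.35], [0.08, -0.058, -0.077, 0, 0, -0.0035, 0.35], [0.08, -0.058, -0.077, 0, 0, -0.0035, 0.35], [0.08, -0.058, -0.077, 0, 0, -0.0035, 0.35]]])

```text
clock: 2.4
eef_pos: [469.6, -73.1, 18.9]
eef_rot: [-3.141, 0.001, -2.91]
wrist_force: [0.1, 0.2, -1.0]
finger_gap: 60.9
finger_force: 0.0
```

```bash
python3 - <<'E'
from h import *
c=grab('scene'); cv2.imwrite('pics/s2.png',c['frame'][150:350,180:480,::-1].repeat(2,0).repeat(2,1))
s=manip.read_state(); print(s['eef_pos'],s['eef_rot'])
E
```

```text
[469.77709727 -73.13358049  19.09756025] [-3.14065964e+00  1.88624683e-03 -2.90960440e+00]
```

View pics/s2.png

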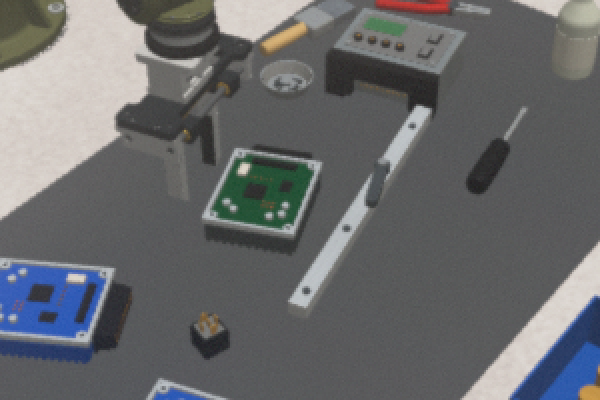

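The crop shows both fingers standing on the robot's side of the unit, clear of the board. I'll push towards the fence.

Call:
servo_tool(motion=[[[0.0195, 0.0046, -0.012, 0, 0, 0, 0.35], [0.0292, 0.0069, -0.012, 0, 0, 0, 0.35], [0.0389, 0.0092, -0.012, 0, 0, 0, 0.35], [0.0487, 0.0115, -0.012, 0, 0, 0, 0.35], [0.0584, 0.0138, -0.012, 0, 0, 0, 0.35], [0.0681, 0.0161, -0.012, 0, 0, 0, 0.35], [0.0778, 0.0184, -0.012, 0, 0, 0, 0.35], [0.0876, 0.0207, -0.012, 0, 0, 0, 0.35], [0.0973, 0.023, -0.012, 0, 0, 0, 0.35], [0.1032, 0.0244, -0.012, 0, 0, 0, 0.35]]])

```text
clock: 3.45
eef_pos: [520.9, -61.0, 11.0]
eef_rot: [-3.141, 0.0, -2.91]
wrist_force: [-2.3, -1.0, 2.4]
finger_gap: 61.0
finger_force: 1.6
```

```bash
cat >> h.py <<'E'
O=np.array([549.3,115.0]); PH=.232; EX=np.array([np.cos(PH),np.sin(PH)]); EY=np.array([-EX[1],EX[0]])
def dock(p): d=np.asarray(p)[...,:2]-O; return np.stack([d@EX,d@EY],-1)
def tcp():
    s=manip.read_state(); f=s['wrist_force']; print('t',round(s['clock'],2),'tcp dock',dock(s['eef_pos']).round(1),'z',s['eef_pos'][2].round(1),'yaw',s['eef_rot'][2].round(3),'F ex,ey,z',(f[:2]@EX).round(1),(f[:2]@EY).round(1),f[2].round(1)); return s
E
python3 - <<'E'
from h import *
tcp()
c=grab('top'); cv2.imwrite('pics/t3.png',cv2.resize(c['frame'][170:320,170:400,::-1],None,fx=3.4,fy=3.4,interpolation=cv2.INTER_CUBIC))
E
```

```text
t 3.45 tcp dock [ -68.1 -164.7] z 11.0 yaw -2.91 F ex,ey,z -2.5 -0.4 2.4
```

View pics/t3.png

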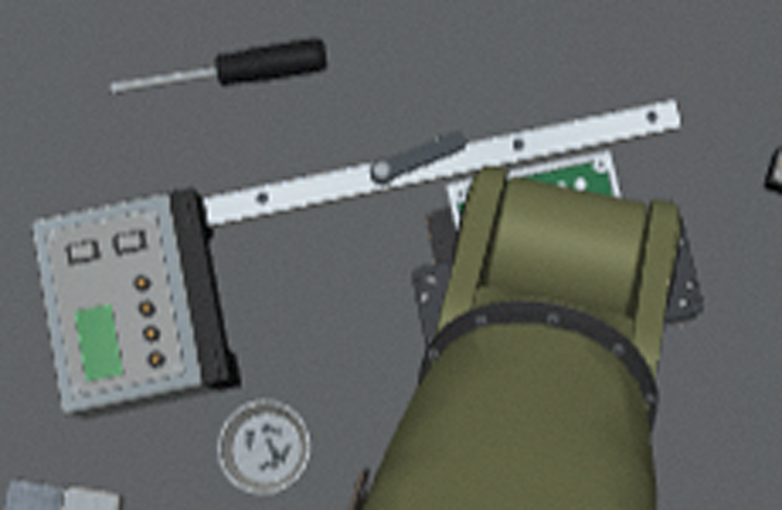

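The unit is square and about 8 mm short of the fence. I'll creep it in.

Call:
servo_tool(motion=[[[0.0058, 0.0014, 0, 0, 0, 0, 0.35], [0.0117, 0.0028, 0, 0, 0, 0, 0.35], [0.0136, 0.0032, 0, 0, 0, 0, 0.35], [0.0156, 0.0037, 0, 0, 0, 0, 0.35], [0.0156, 0.0037, 0, 0, 0, 0, 0.35]]])

```text
clock: 4.0
eef_pos: [528.4, -59.1, 10.9]
eef_rot: [-3.142, 0.0, -2.91]
wrist_force: [-1.0, 0.2, -0.8]
finger_gap: 60.8
finger_force: 0.3
```

Call:
servo_tool(motion=[[[0.002, 0.0005, 0, 0, 0, 0, 0.35], [0.002, 0.0005, 0, 0, 0, 0, 0.35]]])

```text
clock: 4.2
eef_pos: [529.4, -58.9, 11.0]
eef_rot: [-3.142, 0.0, -2.91]
wrist_force: [-0.7, -0.0, -0.4]
finger_gap: 61.2
finger_force: 0.5
```

Call:
servo_tool(motion=[[[0.001, 0.0002, 0, 0, 0, 0, 0.35], [0.002, 0.0005, 0, 0, 0, 0, 0.35], [0.002, 0.0005, 0, 0, 0, 0, 0.35]]])

```text
clock: 4.5
eef_pos: [530.3, -58.6, 11.0]
eef_rot: [-3.142, 0.0, -2.91]
wrist_force: [-1.9, -0.7, 0.3]
finger_gap: 61.6
finger_force: 0.9
```

Call:
servo_tool(motion=[[[0.001, 0.0002, 0, 0, 0, 0, 0.35], [0.002, 0.0005, 0, 0, 0, 0, 0.35], [0.002, 0.0005, 0, 0, 0, 0, 0.35]]])

```text
clock: 4.8
eef_pos: [531.3, -58.4, 11.0]
eef_rot: [-3.142, -0.0, -2.91]
wrist_force: [-2.0, -0.3, 1.1]
finger_gap: 61.0
finger_force: 1.3
```

Call:
servo_tool(motion=[[[0.001, 0.0002, 0, 0, 0, 0, 0.35], [0.002, 0.0005, 0, 0, 0, 0, 0.35], [0.002, 0.0005, 0, 0, 0, 0, 0.35]]])

```text
clock: 5.1
eef_pos: [531.3, -58.4, 11.0]
eef_rot: [3.141, -0.002, -2.91]
wrist_force: [-11.1, -3.4, 7.4]
finger_gap: 60.9
finger_force: 5.6
```

Call:
servo_tool(motion=[[[0.001, 0.0002, 0, 0, 0, 0, 0.35], [0.001, 0.0002, 0, 0, 0, 0, 0.35]]])

```text
clock: 5.3
eef_pos: [531.3, -58.3, 11.0]
eef_rot: [3.141, -0.004, -2.91]
wrist_force: [-15.8, -4.2, 10.4]
finger_gap: 61.2
finger_force: 7.7
```

Contact with the fence is confirmed: the TCP stopped while the force rose to 16 N. I'll back off, rise, turn a quarter and look.

Call:
servo_tool(motion=[[[-0.03, -0.0071, 0, 0, 0, 0, 0.35], [-0.05, -0.0118, 0.02, 0, 0, 0, 0.35], [-0.05, -0.0118, 0.12, 0, 0, -0.04, 0.35], [-0.05, -0.0118, 0.2, 0, 0, -0.08, 0.35], [0, -0.05, 0.2, 0, 0, -0.13, 0.35], [0.05, -0.1, 0.2, 0, 0, -0.18, 0.35], [0.1, -0.15, 0.2, 0, 0, -0.225, 0.35], [0.145, -0.144, 0.2, 0, 0, -0.27, 0.35], [0.145, -0.144, 0.2, 0, 0, -0.32, 0.35], [0.145, -0.144, 0.2, 0, 0, -0.365, 0.35]]])

```text
clock: 6.3
eef_pos: [605.8, -130.1, 110.6]
eef_rot: [3.141, 0.0, 2.22]
wrist_force: [-0.1, -1.2, 0.0]
finger_gap: 60.9
finger_force: 0.0
```

Call:
servo_tool(motion=[[[0, 0, 0, 0, 0, -0.045, 0.35], [0, 0, 0, 0, 0, -0.09, 0.35], [0, 0, 0, 0, 0, -0.135, 0.35], [0, 0, 0, 0, 0, -0.135, 0.35]]])

```text
clock: 6.7
eef_pos: [605.5, -130.0, 111.0]
eef_rot: [3.141, 0.0, 1.8]
wrist_force: [1.0, 0.1, 0.1]
finger_gap: 61.2
finger_force: 0.0
```

```bash
python3 - <<'E'
from h import *
tcp(); print(manip.read_state()['joints'].round(2))
c=grab('scene'); cv2.imwrite('pics/s4.png',c['frame'][100:350,180:480,::-1].repeat(2,0).repeat(2,1))
P=pts(c); z=P[...,2]; g=c['frame'].astype(int)
m=(g[...,1]>g[...,0]+20)&(g[...,1]>g[...,2]+10)&(z>25)&(z<42)
n,l,st,ce=cv2.connectedComponentsWithStats(m.astype(np.uint8))
for i in range(1,n):
    if st[i,4]>150: q=dock(P[l==i]); print(st[i],q.mean(0),np.percentile(q,[1,99],axis=0))
E
```

```text
t 6.7 tcp dock [  -1.6 -251.3] z 111.0 yaw 1.8 F ex,ey,z 1.0 -0.1 0.1
[-0.27  0.54  1.41  0.    1.19 -0.5 ]
[299 235  55  39 966] [   6.43479101 -180.60106777] [[ -41.47714571 -225.17274206]
 [  46.32391184 -123.03208881]]
```

View pics/s4.png

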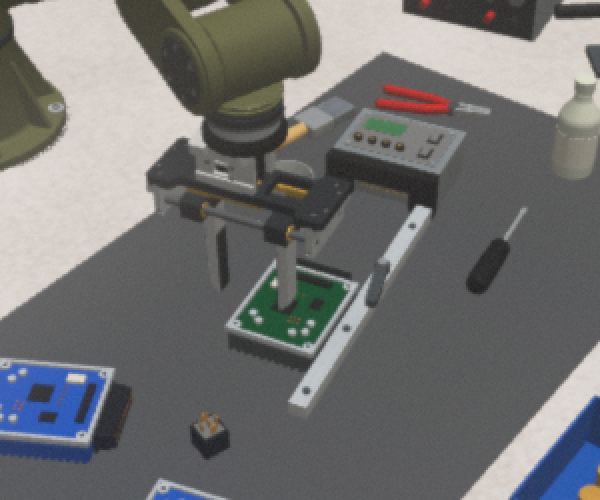

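The unit lies along the fence with its board at about dock y -225 to -115, and the gripper is clear above it. I'll go down behind its rear end and push along the fence.

Call:
servo_tool(motion=[[[0.0046, -0.0194, 0, 0, 0, 0, 0.35], [0.0046, -0.0194, -0.08, 0, 0, 0, 0.35], [0.0046, -0.0194, -0.15, 0, 0, 0, 0.35], [0.0046, -0.0194, -0.196, 0, 0, 0.001, 0.35], [0.0046, -0.0194, -0.196, 0, 0, 0.001, 0.35], [0.0046, -0.0194, -0.196, 0, 0, 0.001, 0.35]]])

```text
clock: 7.35
eef_pos: [607.9, -140.2, 13.7]
eef_rot: [3.141, 0.0, 1.807]
wrist_force: [0.3, 0.2, 1.0]
finger_gap: 61.2
finger_force: 0.0
```

Call:
servo_tool(motion=[[[-0.0023, 0.0097, 0, 0, 0, 0, 0.35], [-0.0046, 0.0195, 0, 0, 0, 0, 0.35], [-0.0069, 0.0292, 0, 0, 0, 0, 0.35], [-0.0092, 0.0389, 0, 0, 0, 0, 0.35], [-0.0115, 0.0487, 0, 0, 0, 0, 0.35], [-0.0138, 0.0584, 0, 0, 0, 0, 0.35], [-0.0161, 0.0681, 0, 0, 0, 0, 0.35], [-0.0184, 0.0778, 0, 0, 0, 0, 0.35], [-0.0207, 0.0876, 0, 0, 0, 0, 0.35], [-0.023, 0.0973, 0, 0, 0, 0, 0.35]]])

```text
clock: 8.35
eef_pos: [596.0, -90.7, 13.0]
eef_rot: [3.142, 0.0, 1.806]
wrist_force: [0.9, -2.2, 2.6]
finger_gap: 61.0
finger_force: 1.7
```

```bash
python3 - <<'E'
from h import *
tcp(); 
E
```

```text
t 8.35 tcp dock [  -1.9 -210.9] z 13.0 yaw 1.806 F ex,ey,z 0.4 -2.4 2.6
```

Call:
servo_tool(motion=[[[-0.0031, 0.0136, 0, 0, 0, 0, 0.35], [-0.0062, 0.0273, 0, 0, 0, 0, 0.35], [-0.0094, 0.0409, 0, 0, 0, 0, 0.35], [-0.0125, 0.0545, 0, 0, 0, 0, 0.35], [-0.0156, 0.0682, 0, 0, 0, 0, 0.35], [-0.0187, 0.0818, 0, 0, 0, 0, 0.35], [-0.0218, 0.0955, 0, 0, 0, 0, 0.35], [-0.025, 0.1091, 0, 0, 0, 0, 0.35], [-0.0281, 0.1228, 0, 0, 0, 0, 0.35], [-0.0312, 0.1364, 0, 0, 0, 0, 0.35]]])

```text
clock: 9.35
eef_pos: [580.2, -22.4, 12.9]
eef_rot: [-3.141, 0.0, 1.805]
wrist_force: [-0.4, -4.7, 2.6]
finger_gap: 61.1
finger_force: 2.2
```

Call:
servo_tool(motion=[[[-0.0027, 0.0117, 0, 0, 0, 0, 0.35], [-0.0054, 0.0234, 0, 0, 0, 0, 0.35], [-0.008, 0.035, 0, 0, 0, 0, 0.35], [-0.0107, 0.0467, 0, 0, 0, 0, 0.35], [-0.0134, 0.0584, 0, 0, 0, 0, 0.35], [-0.0161, 0.0701, 0, 0, 0, 0, 0.35], [-0.0161, 0.0701, 0, 0, 0, 0, 0.35]]])

```text
clock: 10.05
eef_pos: [572.2, 13.2, 12.9]
eef_rot: [-3.142, -0.001, 1.806]
wrist_force: [0.4, -0.0, 0.2]
finger_gap: 61.0
finger_force: 0.0
```

```bash
python3 - <<'E'
from h import *
tcp()
c=grab('top'); cv2.imwrite('pics/t5.png',cv2.resize(c['frame'][170:320,170:400,::-1],None,fx=3.4,fy=3.4,interpolation=cv2.INTER_CUBIC))
E
```

```text
t 10.05 tcp dock [  -1.1 -104.3] z 12.9 yaw 1.806 F ex,ey,z 0.4 -0.1 0.2
```

View pics/t5.png

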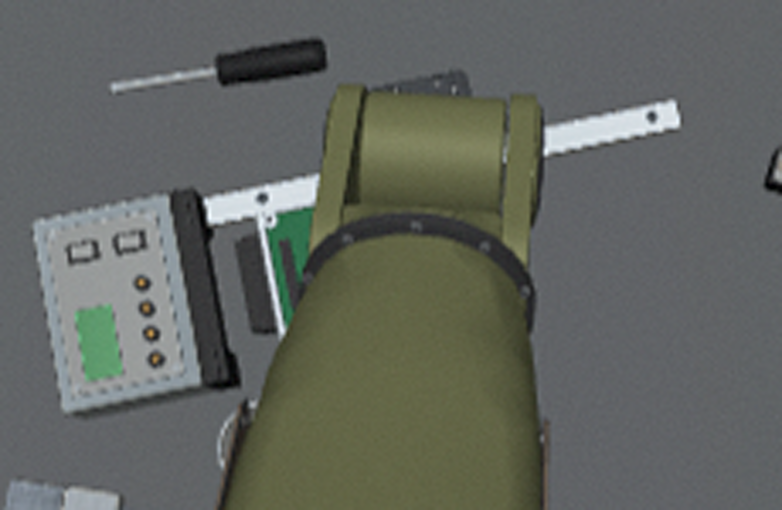

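The unit is square against the fence, with the header about 18 mm short of the dock mouth. I'll carry on in short stages.

Call:
servo_tool(motion=[[[-0.0018, 0.0078, 0, 0, 0, 0, 0.35], [-0.0037, 0.0156, 0, 0, 0, 0, 0.35], [-0.0055, 0.0234, 0, 0, 0, 0, 0.35], [-0.0074, 0.0311, 0, 0, 0, 0, 0.35], [-0.0083, 0.035, 0, 0, 0, 0, 0.35]]])

```text
clock: 10.6
eef_pos: [568.1, 30.1, 13.0]
eef_rot: [-3.142, -0.0, 1.806]
wrist_force: [0.2, -2.0, 0.3]
finger_gap: 61.0
finger_force: 0.9
```

Call:
servo_tool(motion=[[[-0.0009, 0.0039, 0, 0, 0, 0, 0.35], [-0.0018, 0.0078, 0, 0, 0, 0, 0.35], [-0.0023, 0.0097, 0, 0, 0, 0, 0.35]]])

```text
clock: 10.9
eef_pos: [567.1, 34.7, 12.9]
eef_rot: [-3.142, -0.0, 1.806]
wrist_force: [0.9, -1.6, -0.9]
finger_gap: 60.7
finger_force: 0.9
```

Call:
servo_tool(motion=[[[-0.0009, 0.0039, 0, 0, 0, 0, 0.35], [-0.0018, 0.0078, 0, 0, 0, 0, 0.35], [-0.0023, 0.0097, 0, 0, 0, 0, 0.35]]])

```text
clock: 11.2
eef_pos: [565.9, 39.6, 13.0]
eef_rot: [-3.142, -0.0, 1.806]
wrist_force: [0.7, -0.8, -1.0]
finger_gap: 61.2
finger_force: 0.9
```

Call:
servo_tool(motion=[[[-0.0007, 0.0029, 0, 0, 0, 0, 0.35], [-0.0014, 0.0058, 0, 0, 0, 0, 0.35], [-0.0014, 0.0058, 0, 0, 0, 0, 0.35]]])

```text
clock: 11.5
eef_pos: [565.2, 42.5, 13.0]
eef_rot: [-3.142, -0.0, 1.806]
wrist_force: [0.3, -0.6, -0.0]
finger_gap: 60.8
finger_force: 0.0
```

```bash
python3 -c "
from h import *
tcp()"
```

```text
t 11.5 tcp dock [ -1.2 -74.2] z 13.0 yaw 1.806 F ex,ey,z 0.2 -0.7 -0.0
```

About 7 mm remain.

Call:
servo_tool(motion=[[[-0.0007, 0.0029, 0, 0, 0, 0, 0.35], [-0.0014, 0.0058, 0, 0, 0, 0, 0.35], [-0.0014, 0.0058, 0, 0, 0, 0, 0.35]]])

```text
clock: 11.8
eef_pos: [564.5, 45.4, 13.0]
eef_rot: [-3.142, -0.0, 1.806]
wrist_force: [-0.2, 0.3, 0.3]
finger_gap: 61.2
finger_force: 0.1
```

Call:
servo_tool(motion=[[[-0.0005, 0.002, 0, 0, 0, 0, 0.35], [-0.0009, 0.0039, 0, 0, 0, 0, 0.35], [-0.0009, 0.0039, 0, 0, 0, 0, 0.35]]])

```text
clock: 12.1
eef_pos: [564.1, 47.2, 13.0]
eef_rot: [-3.142, -0.0, 1.806]
wrist_force: [0.5, -0.3, -0.3]
finger_gap: 61.1
finger_force: 0.4
```

Call:
servo_tool(motion=[[[-0.0003, 0.0012, 0, 0, 0, 0, 0.35], [-0.0005, 0.002, 0, 0, 0, 0, 0.35], [-0.0005, 0.002, 0, 0, 0, 0, 0.35]]])

```text
clock: 12.4
eef_pos: [564.0, 47.4, 13.0]
eef_rot: [-3.142, 0.001, 1.805]
wrist_force: [1.5, -7.0, -0.3]
finger_gap: 61.2
finger_force: 3.7
```

Call:
servo_tool(motion=[[[-0.0003, 0.0012, 0, 0, 0, 0, 0.35], [-0.0005, 0.002, 0, 0, 0, 0, 0.35], [-0.0005, 0.002, 0, 0, 0, 0, 0.35]]])

```text
clock: 12.7
eef_pos: [563.9, 47.4, 13.0]
eef_rot: [3.142, 0.002, 1.805]
wrist_force: [1.1, -14.5, -0.7]
finger_gap: 60.7
finger_force: 7.3
```

It stopped hard at dock y ≈ -69, which is home as predicted within calibration. Next I'll back off, rise, close the fingers and go behind the bar.

Call:
servo_tool(motion=[[[0.0092, -0.0389, 0, 0, 0, 0, 0.35], [0.0092, -0.0389, 0.02, 0, 0, 0, 0.35], [0.0092, -0.0389, 0.11, 0, 0, 0, 1], [0.0092, -0.0389, 0.2, 0, 0, 0, 1], [0.08, -0.034, 0.2, 0, 0, 0, 1], [0.16, -0.0336, 0.2, 0, 0, 0, 1], [0.222, -0.0336, 0.2, 0, 0, 0, 1], [0.222, -0.0336, 0.2, 0, 0, 0, 1], [0.222, -0.0336, 0.2, 0, 0, 0, 1], [0.222, -0.0336, 0.2, 0, 0, 0, 1]]])

```text
clock: 13.7
eef_pos: [673.9, 32.8, 113.3]
eef_rot: [-3.141, -0.0, 1.806]
wrist_force: [-1.0, 1.0, 0.1]
finger_gap: 1.9
finger_force: 0.0
```

```bash
python3 - <<'E'
from h import *
s=tcp(); print(s['finger_gap'])
c=grab('scene'); cv2.imwrite('pics/s6.png',c['frame'][130:290,280:480,::-1].repeat(3,0).repeat(3,1))
E
```

```text
t 13.7 tcp dock [ 102.3 -108.7] z 113.3 yaw 1.806 F ex,ey,z -0.7 1.2 0.1
1.9031040668026515
```

View pics/s6.png

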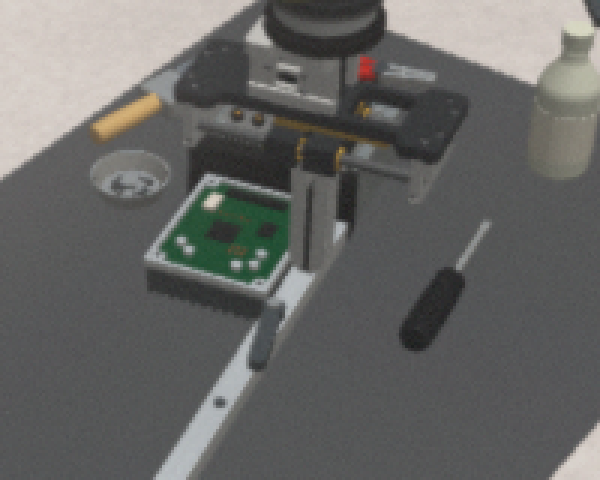

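The picture shows the unit in the dock with its header hidden, and the closed fingers above the ground behind the bar. I'll go down and work out the arc.

Call:
servo_tool(motion=[[[0, 0, -0.07, 0, 0, 0, 1], [0, 0, -0.14, 0, 0, 0, 1], [0, 0, -0.178, 0, 0, 0, 1], [0, 0, -0.178, 0, 0, 0, 1], [0, 0, -0.178, 0, 0, 0, 1]]])

```text
clock: 14.25
eef_pos: [674.7, 32.4, 25.3]
eef_rot: [3.141, 0.0, 1.805]
wrist_force: [0.7, 0.0, 0.4]
finger_gap: 0.4
finger_force: 0.0
```

```bash
python3 - <<'E'
from h import *
s=tcp(); p0=s['eef_pos'][:2]; pv=np.array([60.6,-70.1]); r=42
for th in [-.3,-.15,0,.15,.3,.45,.6,.75,.9,1.05,1.2,1.3,1.4,1.45,1.5,1.571]:
    a=-th; b=np.array([np.sin(a),-np.cos(a)]); n=np.array([np.cos(a),np.sin(a)])
    d=pv+r*b+(7+12.5*abs(n[0])+8*abs(n[1]))*n; w=O+d[0]*EX+d[1]*EY
    print(th,d.round(1),'shift/500 from here',((w-p0)/500).round(4))
E
```

```text
t 14.25 tcp dock [ 103.1 -109.2] z 25.3 yaw 1.805 F ex,ey,z 0.7 -0.1 0.4
-0.3 [  93.4 -103.9] shift/500 from here [-0.0214  0.0059]
-0.15 [  87.2 -108.6] shift/500 from here [-0.0312 -0.006 ]
0 [  80.1 -112.1] shift/500 from here [-0.0434 -0.0161]
0.15 [  74.6 -114.7] shift/500 from here [-0.0528 -0.0237]
0.3 [  68.5 -116.5] shift/500 from here [-0.0639 -0.03  ]
0.45 [  61.9 -117.4] shift/500 from here [-0.0764 -0.0348]
0.6 [  54.9 -117.1] shift/500 from here [-0.0902 -0.0374]
0.75 [  47.8 -115.6] shift/500 from here [-0.1047 -0.0377]
0.9 [  40.8 -112.7] shift/500 from here [-0.1197 -0.0354]
1.05 [  34.2 -108.5] shift/500 from here [-0.1344 -0.0302]
1.2 [  28.3 -103. ] shift/500 from here [-0.1484 -0.0222]
1.3 [ 25.  -98.7] shift/500 from here [-0.1569 -0.0155]
1.4 [ 22.1 -94. ] shift/500 from here [-0.1646 -0.0076]
1.45 [ 20.9 -91.5] shift/500 from here [-0.1681 -0.0032]
1.5 [ 19.8 -88.9] shift/500 from here [-0.1714  0.0013]
1.571 [ 18.6 -85.1] shift/500 from here [-0.1755  0.0082]
```

Call:
servo_tool(motion=[[[-0.0214, 0, 0, 0, 0, 0, 1], [-0.0312, -0.006, 0, 0, 0, 0, 1], [-0.037, -0.011, 0, 0, 0, 0, 1], [-0.0434, -0.0161, 0, 0, 0, 0, 1], [-0.0528, -0.0237, 0, 0, 0, 0, 1], [-0.0639, -0.03, 0, 0, 0, 0, 1], [-0.0764, -0.0348, 0, 0, 0, 0, 1], [-0.0902, -0.0374, 0, 0, 0, 0, 1], [-0.1047, -0.0377, 0, 0, 0, 0, 1], [-0.1047, -0.0377, 0, 0, 0, 0, 1]]])

```text
clock: 15.25
eef_pos: [621.2, 13.3, 23.8]
eef_rot: [-3.14, -0.0, 1.806]
wrist_force: [-0.1, -0.5, -0.4]
finger_gap: 0.6
finger_force: 0.1
```

Call:
servo_tool(motion=[[[-0.0075, 0.001, 0.001, 0, 0, 0, 1], [-0.015, 0.0023, 0.001, 0, 0, 0, 1], [-0.0297, 0.0075, 0.001, 0, 0, 0, 1], [-0.0437, 0.0155, 0.001, 0, 0, 0, 1], [-0.0522, 0.0222, 0.001, 0, 0, 0, 1], [-0.0599, 0.0301, 0.001, 0, 0, 0, 1], [-0.0599, 0.0301, 0.001, 0, 0, 0, 1]]])

```text
clock: 15.95
eef_pos: [591.8, 29.1, 24.5]
eef_rot: [-3.141, -0.0, 1.806]
wrist_force: [0.3, -0.7, -0.3]
finger_gap: 0.5
finger_force: 0.0
```

```bash
python3 - <<'E'
from h import *
tcp()
c=grab('scene'); cv2.imwrite('pics/s7.png',c['frame'][130:290,280:480,::-1].repeat(3,0).repeat(3,1))
E
```

```text
t 15.95 tcp dock [ 21.6 -93.3] z 24.5 yaw 1.806 F ex,ey,z 0.2 -0.7 -0.3
```

View pics/s7.png

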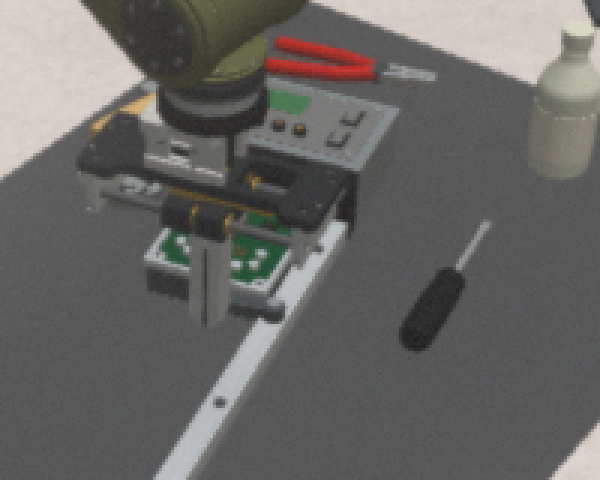

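The bar follows ahead of the finger and is nearly across the rear of the unit. I'll creep it to its stop.

Call:
servo_tool(motion=[[[-0.0036, 0.0043, 0, 0, 0, 0, 1], [-0.0072, 0.0086, 0, 0, 0, 0, 1], [-0.0072, 0.0086, 0, 0, 0, 0, 1]]])

```text
clock: 16.3
eef_pos: [588.5, 33.0, 24.4]
eef_rot: [-3.141, -0.0, 1.806]
wrist_force: [0.2, 0.1, 0.1]
finger_gap: 0.4
finger_force: 0.1
```

Call:
servo_tool(motion=[[[-0.0005, 0.002, 0, 0, 0, 0, 1], [-0.0009, 0.0039, 0, 0, 0, 0, 1], [-0.0009, 0.0039, 0, 0, 0, 0, 1]]])

```text
clock: 16.6
eef_pos: [588.1, 34.8, 24.4]
eef_rot: [-3.141, -0.0, 1.806]
wrist_force: [0.0, -0.9, 1.3]
finger_gap: 0.1
finger_force: 0.3
```

Call:
servo_tool(motion=[[[-0.0003, 0.0012, 0, 0, 0, 0, 1], [-0.0005, 0.002, 0, 0, 0, 0, 1], [-0.0005, 0.002, 0, 0, 0, 0, 1]]])

```text
clock: 16.9
eef_pos: [588.0, 35.8, 24.4]
eef_rot: [-3.141, -0.0, 1.806]
wrist_force: [-0.1, -1.4, -0.7]
finger_gap: 0.9
finger_force: 0.5
```

Call:
servo_tool(motion=[[[-0.0003, 0.0012, 0, 0, 0, 0, 1], [-0.0005, 0.002, 0, 0, 0, 0, 1], [-0.0005, 0.002, 0, 0, 0, 0, 1]]])

```text
clock: 17.2
eef_pos: [587.7, 36.7, 24.5]
eef_rot: [-3.141, 0.0, 1.806]
wrist_force: [-0.5, -2.8, -0.8]
finger_gap: 0.3
finger_force: 1.4
```

Call:
servo_tool(motion=[[[-0.0003, 0.0012, 0, 0, 0, 0, 1], [-0.0005, 0.002, 0, 0, 0, 0, 1], [-0.0005, 0.002, 0, 0, 0, 0, 1]]])

```text
clock: 17.5
eef_pos: [587.7, 36.8, 24.5]
eef_rot: [3.142, 0.001, 1.805]
wrist_force: [0.4, -9.2, -1.0]
finger_gap: 0.5
finger_force: 4.4
```

Call:
servo_tool(motion=[[[-0.0003, 0.001, 0, 0, 0, 0, 1], [-0.0003, 0.001, 0, 0, 0, 0, 1], [-0.0003, 0.001, 0, 0, 0, 0, 1]]])

```text
clock: 17.8
eef_pos: [587.7, 36.9, 24.5]
eef_rot: [3.141, 0.002, 1.805]
wrist_force: [1.0, -12.0, -0.5]
finger_gap: 0.1
finger_force: 5.8
```

The bar is at its stop. I'll back off and rise clear, then check.

Call:
servo_tool(motion=[[[0.0092, -0.0389, 0, 0, 0, 0, 1], [0.0138, -0.0584, 0.02, 0, 0, 0, 1], [0.0138, -0.0584, 0.12, 0, 0, 0, 1], [0.0138, -0.0584, 0.22, 0, 0, 0, 1], [0.0138, -0.15, 0.3, 0, 0, 0, 1], [-0.05, -0.25, 0.3, 0, 0, 0, 1], [-0.1, -0.35, 0.3, 0, 0, 0, 1], [-0.15, -0.44, 0.3, 0, 0, 0, 1], [-0.15, -0.44, 0.3, 0, 0, 0, 1], [-0.15, -0.44, 0.3, 0, 0, 0, 1]]])

```text
clock: 18.8
eef_pos: [511.3, -184.0, 175.5]
eef_rot: [3.141, 0.001, 1.802]
wrist_force: [0.3, 0.4, -0.4]
finger_gap: 0.4
finger_force: 0.0
```

```bash
python3 - <<'E'
from h import *
tcp()
c=grab('top'); cv2.imwrite('pics/t8.png',cv2.resize(c['frame'][190:310,170:320,::-1],None,fx=5,fy=5,interpolation=cv2.INTER_CUBIC))
E
```

```text
t 18.8 tcp dock [-105.7 -282.2] z 175.5 yaw 1.802 F ex,ey,z 0.4 0.4 -0.4
```

View pics/t8.png

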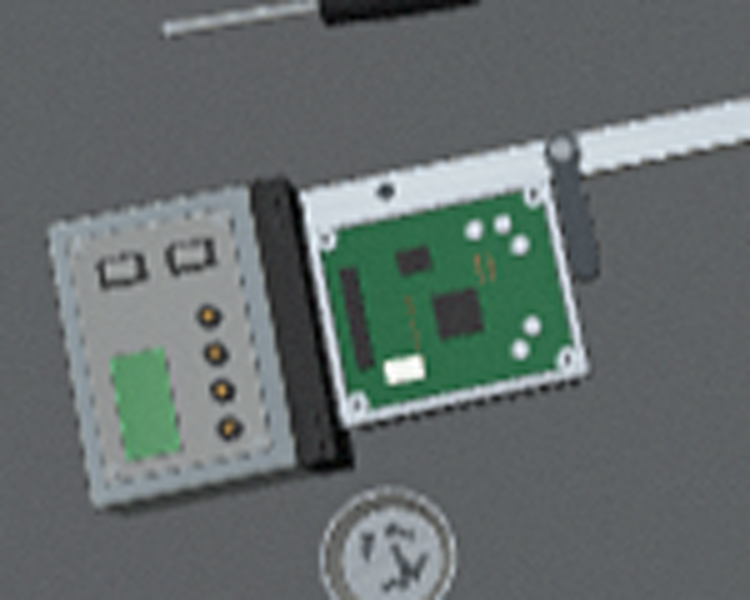

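The unit is home: its rim is tight to the tester at (345,420), it is square to the fence, and the bar is shut across its rear at (580,220). The robot is clear of everything.

```bash
python3 -c "
from cell import manip
print(manip.sign_off())"
```

```text
the job is handed in; nothing more can be done
None
```

The job is handed in: the unit is square against the fence and fully home in the dock, and the locking bar is shut behind it (stops felt by force and checked in the last picture; the sign-off returned no verdict).

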